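# Fetch the loading weight from the guarded sample carousel

## Robot

A 7-joint arm with a two-finger parallel gripper is mounted at the origin on a cart in front of the work surface, level with it; the furniture and walls round the work are solid. World frame = base frame: x ahead of the robot, y to its left, z up, the work surface at z = 0. Lengths are in m, angles in rad, forces in N, time in s.
With the tool pointing down it reaches from about 0.4 to 0.85 m from the base axis. Payload 6.9 kg.
Tool frame: the origin (TCP) lies at the very end of the fingers, on their centre line; the grasp point (between the pads) lies 19 mm behind it; z points along the fingers, y is the direction in which the jaws open and shut (so a half turn about z gives the same grasp; the last joint's range is limited). The gripper opens to 85 mm and grips with 20 to 120 N. Pads are 22 mm wide; open, the fingers measure 114 mm over their backs; the gripper's body (76 mm by 85 mm) begins 54 mm behind the grasp point. The pads swing forward as they close: fully open they stand 13 mm farther back than shut.
Start: joints at [-1.113, 0.507, -0.238, 1.5, 0.126, 1.149, -0.155], TCP at [0.216, 0.586, 0.231] pointing down, gripper open.
Joint ranges: [-3.08, 3.08], [-0.24, 2.05], [-1.43, 1.35], [0, 2.5], [-1.52, 4.66], [0.17, 1.96], [-2.89, 2.89]. Speed limits (rad/s): [2.39, 2.39, 3.14, 3.14, 3.14, 3.14, 3.14].

## Interface

Orientations are given as a 3x3 rotation matrix whose columns are the frame's x, y, z axes.
In Python, from cell import robot, viewer, workorder, spotter gives the robot as it stands.
- The arm moves only by the tool move_arm, never from a script. Its argument "series" is text: rows parted by semicolons, each of 7 numbers parted by spaces: the shift along the world's x, y, z in m, then the turn, a rotation vector about the world's x, y, z in degrees, then the opening, from 0 (shut) to 1 (fully open). A call has 1 to 12 rows; each row is the pose to reach, as a shift and turn from the pose commanded when the call began; what a row does not reach only later rows make up. A row lasts 1/10 s, in which the tool goes at most 50 mm and 8.59 degrees, less where a joint would pass 70% of its speed; a pose out of reach is approached as far as the arm can. A call with a gripper value outside its range is refused whole. The fingers move at their own pace and stop on an object; "grip_force" is the grip in N (left out, the last holds). Time passes only in rows, so rows that repeat a pose let the fingers close. It gives the time, the measured TCP pose, the force and the opening at its end, in the units of the state.
- robot.sense(): the state, without advancing time (a new reading comes with each control period).
- viewer.read_camera(name): name is "scene" or "top" or "wrist"; returns a dict with "color" (400x640x3 uint8, blue, green, red), "fovy" (degrees; the focal length in pixels is half the picture's height over the tangent of half this angle, whatever the lens; pixels are square), "cx", "cy" (the principal point, pixels), "pose" (4x4, takes a point from camera to world coordinates). Camera axes: x right, y up, looking along -z (the intrinsics and any distortion apply to the point x, -y, -z); pixel columns grow to the right and rows downward; lengths in m; the calibration is good to about 2 mm. A picture is of the moment at which its call begins. There is no depth.
- workorder.close_job(): hands the job in, once; it reports no verdict.
Trained networks look in a picture, given as the dict that the camera call returned (one of the last four; its "shot" number tells which), for a name from the list of things; names that differ only in an ending like _2 or _b are one class to them, and where a whole thing is asked for, a point or a joint stands for the part that bears it (a point fixed in the world has none). Each returns a list of dicts, best first, with "conf" (0 to 1); they miss things now and then, are a little off and sometimes report something else, mostly with a low value. They report only what shows in the picture. A call takes as long as a camera call. They do not tell look-alikes from the thing itself.
- spotter.look_for(picture, thing): "bbox" ([left, top, width, height] in pixels, round what is visible of it).
- spotter.masks_of(picture, thing): "mask" (400x640 bool, what is visible of it) and "bbox" ([left, top, width, height] in pixels, round what is visible of it).
The state is a dict: "clock": time; "joint_pos": joint angles; "qvel": joint speeds; "joint_efforts": joint torques, N m; "eef_pos": TCP position; "orientation": TCP orientation; "wrist_force": force on the tool from outside, world axes, zero at the start; "torque": the same for the moment, N m; "gripper_width": finger opening in m.
Only numpy, scipy, OpenCV 4.12 (cv2) and the standard library are available. Lean on these libraries where they do the work, as an engineer would, in place of code of your own. Each camera call takes 0.05 s, during which the arm holds its last target.

## Task

Turn the sample carousel by its knob until the pocket with the steel weight stands in the middle of the opening in the wire guard. Then lift the weight out and set it down flat, without dropping it, centred on top of the white sample carrier that stands on the worktop in front of the carousel; do not shift the carrier.

Things in the scene. Friction and masses are not known exactly. Their poses are not given: they have to be found in the camera images.
- weight_centre (a point): Centre (half-way up) of the bright steel weight: a bored cylinder 42 mm wide, 24 mm high, 0.24 kg (within a fifth), flat in a carousel pocket; z up. At the start it is 63 to 81 degrees round from the opening, left or right, under the guard. Other pockets are empty or hold a white cap (28 mm wide, 14 high) or black resin mounts (30 mm wide, 18 high).
- knob (a point): Centre of the carousel's black bar knob, on the table's vertical axis, 100 mm above the worktop. Bar: 56 mm along its own x axis (turns with the table), 14 mm along y, 28 mm high. It turns the 250 mm table either way (friction 0.05 N m) and stays where left. Five pockets, 72 degrees apart, 90 mm from the axis; pins 8 mm high stand diagonally round each, leaving it free to grasp across the radius.
- opening (a point): Where the wanted pocket must stand: the middle of the guard's opening, 90 mm from the table's axis on the robot's side, at pocket floor height (28 mm above the worktop). Fixed to the carousel's base (grey disc, 280 mm wide); its x axis points level to the table's axis, z up. The wire guard covers the table from 58 degrees either side of here round the back, its top 69 mm above the worktop.
- carrier_centre (a point): Centre (half-way up) of the white round sample carrier, 54 mm wide and 20 mm high, lying loose and flat on the worktop between the robot and the carousel; z up. (Five like it on a mat at the far left are not meant.) Clear of it stand a pair of black microscopes on the left (up to 360 mm high), a grey one on the right (395 mm) and, far left, a machine (470 mm).
Things that resemble listed ones, but are neither listed nor needed, are in the scene too. Leave any blue or yellow look-alike of the part that bears weight_centre alone.

How it is judged:
On the way, in this order (a step that is already met when the one before it is completed fails the run):
1. the weight, still lying in its pocket, stands within 20 mm of the middle of the guard's opening (horizontal distance between weight_centre and opening below 0.02 m and z of weight_centre in the frame of opening below 0.017 m), for 0.2 s.
2. the weight is lifted clear of its pocket, 30 mm or more (z of weight_centre in the frame of opening above 0.042 m), for 0.1 s.
3. the weight, still held in the gripper, is brought down on the carrier: within 15 mm of its centre and no more than 8 mm above it (horizontal distance between weight_centre and carrier_centre below 0.015 m and z of weight_centre in the frame of carrier_centre between 0.016 and 0.03 m and contact force between the fingers and weight above 0.5 N).
At the end, for the whole second after the job is handed in: The weight rests flat (within 7 degrees) on top of the white carrier, centred to within 15 mm, released and at rest; the carrier lies flat on the worktop within 25 mm of where it was (horizontal distance between weight_centre and carrier_centre below 0.015 m and z of weight_centre in the frame of carrier_centre between 0.016 and 0.03 m and angle between each of weight_centre, carrier_centre's own z axis and vertical below 0.12 rad and linear speed of weight below 0.02 m/s and distance of carrier_centre from where it was at the start of the episode below 0.025 m); the robot touches nothing.
It also fails if it takes over 58 s, if anything falls off the work surface, if the arm or the gripper's body presses on something with over 40 N, if the wrist force passes 120 N, or if a joint passes its speed limit or range.

## Working session

There is one attempt and no reset: what is moved stays moved. The work goes in short steps, Python scripts to look and compute and a tool call to move; the robot and the scene stay as the last step left them, time stands still between calls to the robot, and variables do not carry over. Pictures are saved under pics/ and viewed, and the job is handed in when it is done.

Besides the shell and the picture viewer there is one more tool, called after "Call:" as name(argument=value, ...), one argument or row to a line, values as JSON. move_arm: Moves the arm, as the interface text tells. Its arguments: {"type":"object","properties":{"series":{"type":"string"},"grip_force":{"type":"number"}},"required":["series"]}

```bash
ls; mkdir -p pics
cat > h.py <<'E'
import numpy as np, cv2
from cell import robot, viewer, workorder, spotter
def ray(p,u,v):
    h,w=p["color"].shape[:2]; f=h/2/np.tan(np.radians(p["fovy"])/2)
    d=np.array([(u-p["cx"])/f,-(v-p["cy"])/f,-1.]); T=np.array(p["pose"])
    return T[:3,3],T[:3,:3]@d
def at_z(p,u,v,z):
    o,d=ray(p,u,v); return o+d*(z-o[2])/d[2]
def proj(p,X):
    h,w=p["color"].shape[:2]; f=h/2/np.tan(np.radians(p["fovy"])/2)
    T=np.array(p["pose"]); c=T[:3,:3].T@(np.array(X)-T[:3,3])
    return p["cx"]+f*c[0]/-c[2], p["cy"]-f*c[1]/-c[2]
E
python3 - <<'E'
from h import *
for n in ["scene","top","wrist"]:
    p=viewer.read_camera(n); cv2.imwrite(f"pics/{n}0.png",p["color"])
    print(n,[k for k in p],p["fovy"],p["cx"],p["cy"],np.round(p["pose"],3).tolist(), p.get("distortion"))
    for t in ["weight_centre","knob","carrier_centre"]:
        for d in spotter.look_for(p,t)[:6]: print(t,round(d["conf"],2),d["bbox"])
print(robot.sense())
E
```

```text
pics
scene ['color', 'fovy', 'cx', 'cy', 'pose', 'shot'] 50.24731119469558 317.78562662894484 194.00562365211005 [[0.541, 0.338, -0.77, -0.137], [-0.841, 0.232, -0.489, -0.548], [0.014, 0.912, 0.409, 0.444], [0.0, 0.0, 0.0, 1.0]] None
weight_centre 0.66 [310.3, 260.0, 27.1, 24.7]
weight_centre 0.58 [342.1, 198.4, 19.3, 18.6]
weight_centre 0.49 [303.4, 184.3, 23.5, 13.6]
knob 0.88 [335.5, 177.7, 117.5, 75.3]
carrier_centre 0.91 [362.5, 268.4, 35.3, 34.9]
carrier_centre 0.72 [341.9, 197.4, 22.3, 18.0]
top ['color', 'fovy', 'cx', 'cy', 'pose', 'shot'] 53.141177129754084 319.1441688362173 199.6775347370854 [[-0.016, 0.984, -0.18, 0.402], [-1.0, -0.018, -0.007, -0.145], [-0.01, 0.18, 0.984, 0.942], [0.0, 0.0, 0.0, 1.0]] None
weight_centre 0.84 [260.6, 144.7, 16.5, 20.4]
weight_centre 0.83 [323.5, 175.0, 19.1, 14.9]
weight_centre 0.79 [346.3, 262.9, 22.7, 19.9]
weight_centre 0.66 [224.8, 168.1, 19.2, 17.4]
knob 0.77 [312.2, 115.8, 107.6, 102.3]
carrier_centre 0.56 [387.2, 249.4, 22.1, 22.3]
wrist ['color', 'fovy', 'cx', 'cy', 'pose', 'shot'] 61.34970028609205 318.90439520429936 199.8592921
[... 242 characters left out ...]
92836, -0.15476875]), 'qvel': array([-0.00049173, -0.00062442, -0.00030931,  0.00102324, -0.00026212,
        0.00146146,  0.00060883]), 'joint_efforts': array([ 1.18096159e-04, -6.20032310e+01, -2.18374930e+00, -2.49866849e+01,
        1.37749445e-02,  2.11411832e-03, -3.30570754e-05]), 'eef_pos': array([0.21596462, 0.58646174, 0.23126957]), 'orientation': array([[-9.38421583e-01,  3.45492305e-01, -1.74034990e-05],
       [ 3.45492305e-01,  9.38421580e-01, -7.65764957e-05],
       [-1.01247710e-05, -7.78738113e-05, -9.99999997e-01]]), 'wrist_force': array([ 0.4214493 , -0.97603519, -0.18738531]), 'torque': array([ 0.01635322, -0.05730172,  0.0551461 ]), 'gripper_width': 0.08581656139387946}
```

View images.

View pics/scene0.png

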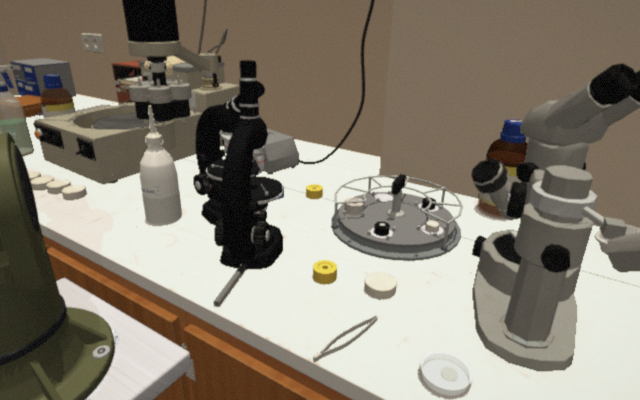

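View pics/top0.png

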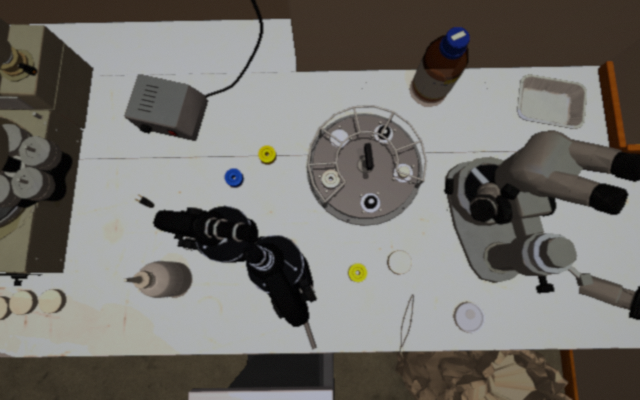

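Run:
```python
import cv2
a=cv2.imread("pics/top0.png")[95:295,210:430]; cv2.imwrite("pics/top0c.png",cv2.resize(a,None,fx=2.9,fy=2.9,interpolation=cv2.INTER_CUBIC))
a=cv2.imread("pics/scene0.png")[160:320,280:480]; cv2.imwrite("pics/scene0c.png",cv2.resize(a,None,fx=3.7,fy=3.7,interpolation=cv2.INTER_CUBIC))
```

```text
(no output)
```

View pics/top0c.png

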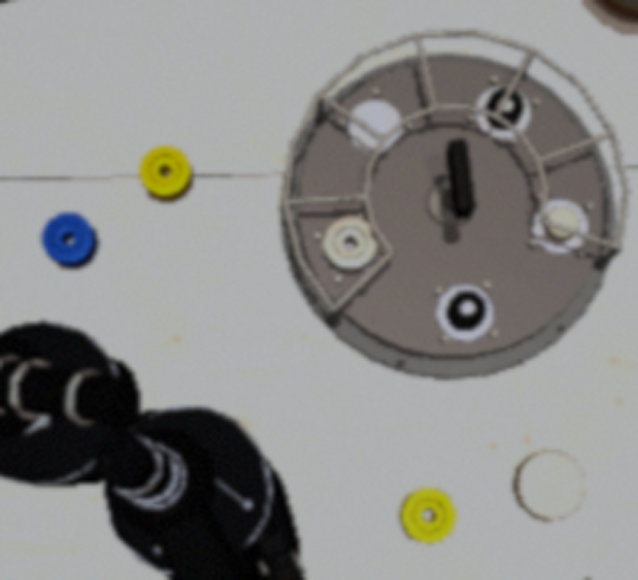

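View pics/scene0c.png

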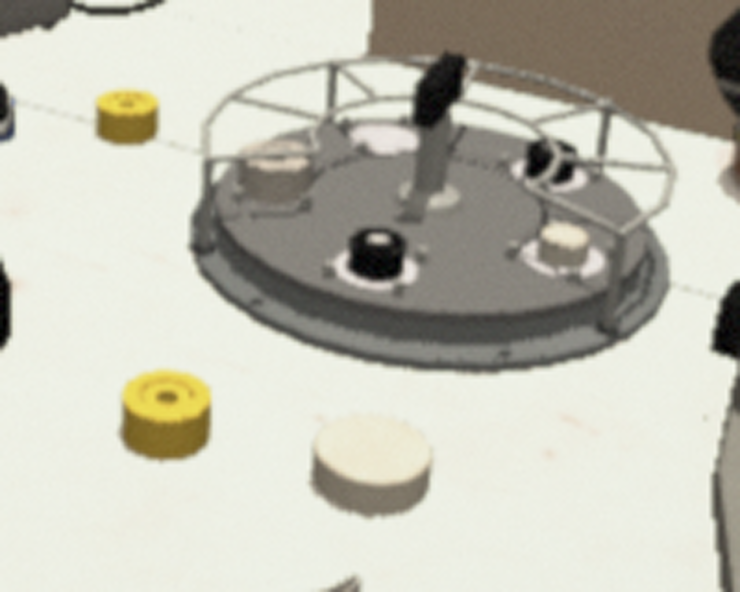

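Run:
```python
from h import *
t=viewer.read_camera("top"); s=viewer.read_camera("scene")
c=lambda u,v:(210+u/2.9,95+v/2.9)
# knob: top surface z=.114, weight top z .052
print("knob",at_z(t,*c(460,180),.11))
for n,q,z in [("weight",(350,242),.052),("mount",(466,310),.046),("cap",(560,222),.042),("emptyL",(375,122),.028),("mount2",(500,110),.046),("guardL",(333,314),.069),("guardR",(620,246),.069),("guardLb",(335,320),.01),("guardRb",(605,262),.01),("carrier",(550,484),.02)]:
    print(n,np.round(at_z(t,*c(*q),z),3))
g=lambda u,v:(280+u/3.7,160+v/3.7)
print("carrier scene",at_z(s,*g(371,449),.02),"knob s",at_z(s,*g(441,90),.1))
b=cv2.GaussianBlur(t["color"],(3,3),0)
a=t["color"][100:235,300:435]; cv2.imwrite("pics/top1c.png",cv2.resize(a,None,fx=4.4,fy=4.4,interpolation=cv2.INTER_CUBIC))
```

```text
knob [ 0.64579851 -0.24668711  0.11      ]
weight [ 0.614 -0.165  0.052]
mount [ 0.559 -0.255  0.046]
cap [ 0.629 -0.333  0.042]
emptyL [ 0.721 -0.189  0.028]
mount2 [ 0.723 -0.289  0.046]
guardL [ 0.554 -0.151  0.069]
guardR [ 0.603 -0.373  0.069]
guardLb [ 0.559 -0.153  0.01 ]
guardRb [ 0.603 -0.375  0.01 ]
carrier [ 0.424 -0.319  0.02 ]
carrier scene [ 0.41961781 -0.32127324  0.02      ] knob s [ 0.64803806 -0.25101319  0.1       ]
```

View pics/top1c.png

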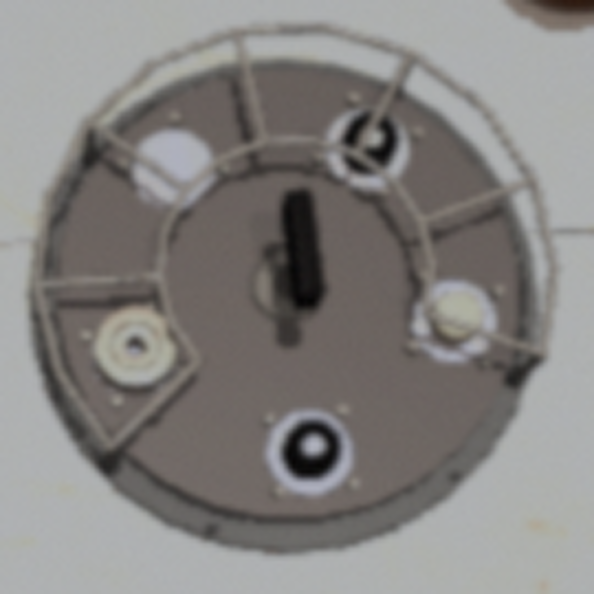

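Run:
```python
from h import *
t=viewer.read_camera("top")
for n,u,v in [("mach edge",92,70),("mach edge low",65,270),("scopeA",155,215),("scopeB",300,320),("grey",445,190),("grey head",475,190),("grey eye",530,250)]:
    print(n,[np.round(at_z(t,u,v,z)[:2],2).tolist() for z in (0,.2,.36,.45)])
```

```text
mach edge [[0.92, 0.44], [0.81, 0.32], [0.72, 0.22], [0.67, 0.16]]
mach edge low [[0.42, 0.46], [0.41, 0.33], [0.41, 0.23], [0.41, 0.17]]
scopeA [[0.54, 0.26], [0.51, 0.17], [0.49, 0.1], [0.48, 0.06]]
scopeB [[0.3, -0.09], [0.32, -0.1], [0.34, -0.11], [0.35, -0.12]]
grey [[0.59, -0.44], [0.55, -0.38], [0.52, -0.33], [0.5, -0.3]]
grey head [[0.59, -0.51], [0.55, -0.43], [0.52, -0.37], [0.5, -0.34]]
grey eye [[0.45, -0.63], [0.44, -0.52], [0.43, -0.44], [0.43, -0.4]]
```

Call:
move_arm(
  series="0 0 0.05 0 0 0 1; 0 0 0.1 0 0 0 1; 0 0 0.15 0 0 0 1; 0 0 0.2 0 0 0 1; 0 0 0.2 0 0 0 1",
)

```text
clock: 1.25
eef_pos: [0.2161, 0.588, 0.4392]
orientation: [[-0.938, 0.346, 0.004], [0.346, 0.938, 0.012], [0.001, 0.013, -1.0]]
wrist_force: [0.4, 0.2, -0.8]
gripper_width: 0.0856
```

Call:
move_arm(
  series="0.014 -0.041 0 0 0 -8 1; 0.028 -0.082 0 0 0 -16 1; 0.042 -0.124 0 0 0 -24 1; 0.056 -0.165 0 0 0 -32 1; 0.07 -0.207 0 0 0 -40 1; 0.084 -0.248 0 0 0 -48 1; 0.104 -0.28 0 0 0 -56 1; 0.124 -0.312 0 0 0 -64 1; 0.144 -0.344 0 0 0 -72 1; 0.164 -0.376 0 0 0 -80 1; 0.184 -0.408 0 0 0 -88 1; 0.204 -0.438 0 0 0 -96 1",
)

```text
clock: 2.45
eef_pos: [0.4204, 0.1468, 0.4316]
orientation: [[0.447, 0.895, 0.001], [0.895, -0.447, 0.0], [0.001, 0.0, -1.0]]
wrist_force: [0.9, -0.2, -0.8]
gripper_width: 0.0854
```

Call:
move_arm(
  series="0.022 -0.04 0 0 0 -6 1; 0.045 -0.08 0 0 0 -12 1; 0.067 -0.12 0 0 0 -18 1; 0.09 -0.16 0 0 0 -24 1; 0.112 -0.2 0 0 0 -30 1; 0.135 -0.24 0 0 0 -36 1; 0.157 -0.28 0 0 0 -42 1; 0.18 -0.32 0 0 0 -48 1; 0.202 -0.36 0 0 0 -54 1; 0.225 -0.398 0 0 0 -56 1; 0.225 -0.398 -0.05 0 0 -56 1; 0.225 -0.398 -0.1 0 0 -56 1",
)

```text
clock: 3.65
eef_pos: [0.6463, -0.253, 0.3307]
orientation: [[0.991, 0.133, 0.004], [0.133, -0.991, -0.004], [0.003, 0.004, -1.0]]
wrist_force: [0.1, -0.1, -1.5]
gripper_width: 0.0852
```

Run:
```python
from h import *
p=viewer.read_camera("wrist"); cv2.imwrite("pics/w1.png",p["color"])
import pickle; pickle.dump(p,open("w1.pkl","wb"))
s=robot.sense(); print(s["eef_pos"],s["joint_pos"],np.round(p["pose"],3).tolist())
for t in ["weight_centre","knob","carrier_centre"]:
    for d in spotter.look_for(p,t)[:6]: print(t,round(d["conf"],2),d["bbox"])
```

```text
[ 0.6402707  -0.24859519  0.31775292] [ 0.0610081   0.62854693  0.58063381  1.13709496 -0.32795277  1.48208555
 -0.85399108] [[0.133, 0.949, 0.287, 0.72], [-0.991, 0.126, 0.043, -0.243], [0.005, -0.29, 0.957, 0.473], [0.0, 0.0, 0.0, 1.0]]
weight_centre 0.84 [117.8, 80.7, 40.7, 37.3]
weight_centre 0.81 [231.7, 152.3, 34.0, 39.3]
weight_centre 0.75 [263.6, 291.6, 32.4, 27.4]
knob 0.59 [218.9, 46.7, 191.8, 193.9]
carrier_centre 0.86 [321.3, 282.1, 36.0, 33.1]
```

View pics/w1.png

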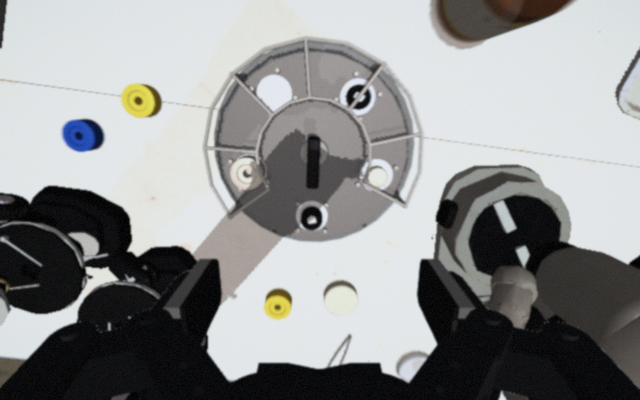

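Run:
```python
from h import *
import pickle; p=pickle.load(open("w1.pkl","rb"))
cv2.imwrite("pics/w1c.png",cv2.resize(p["color"][25:325,190:440],None,fx=2,fy=2,interpolation=cv2.INTER_CUBIC)[:600])
for n,q,z in [("knobtop",(314,138),.114),("knobbot",(313,188),.114),("weight",(246,174),.052),("mount",(312,219),.046),("cap",(378,176),.042),("emptyL",(274,93),.028),("mount2",(357,98),.046),("guardL",(233,215),.069),("guardR",(405,205),.069),("carrier",(341,297),.02)]:
    print(n,np.round(at_z(p,*q,z),3))
```

```text
knobtop [ 0.679 -0.245  0.114]
knobbot [ 0.625 -0.251  0.114]
weight [ 0.615 -0.165  0.052]
mount [ 0.564 -0.256  0.046]
cap [ 0.633 -0.334  0.042]
emptyL [ 0.718 -0.188  0.028]
mount2 [ 0.726 -0.291  0.046]
guardL [ 0.564 -0.156  0.069]
guardR [ 0.606 -0.369  0.069]
carrier [ 0.433 -0.318  0.02 ]
```

View pics/w1c.png

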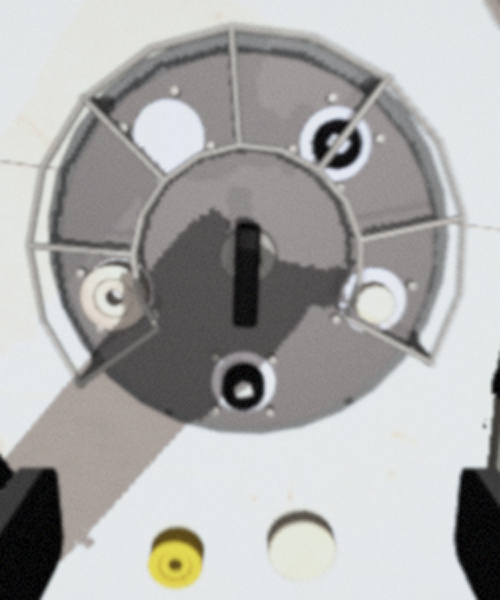

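Run:
```python
from h import *
for i in range(3):
    p=viewer.read_camera("wrist"); s=robot.sense(); print(s["clock"],s["eef_pos"],np.abs(s["qvel"]).max())
m=(p["color"].max(2)<60).astype(np.uint8); m[:, :300]=0;m[:,335:]=0;m[:125]=0;m[200:]=0
n,l,st,c=cv2.connectedComponentsWithStats(m); i=1+st[1:,4].argmax(); print(st[i],c[i])
ys,xs=np.where(l==i); r=cv2.minAreaRect(np.c_[xs,ys].astype(np.float32)); print(r)
b=cv2.boxPoints(r); print(np.round([at_z(p,u,v,.114) for u,v in b],3).tolist(), at_z(p,*r[0],.114),at_z(p,*r[0],.1))
import pickle; pickle.dump(p,open("w2.pkl","wb"))
```

```text
3.9 [ 0.64625101 -0.24956245  0.33453394] 0.04007347274115057
3.95 [ 0.64661145 -0.24990071  0.33555594] 0.011348864793941048
4.0 [ 0.64658964 -0.2500216   0.33568443] 0.014292353264413537
[309 136  15  53 645] [315.95658915 162.83565891]
((315.8984375, 162.05422973632812), (12.994696617126465, 52.150146484375), 1.6365771293640137)
[[0.623, -0.243, 0.114], [0.681, -0.237, 0.114], [0.682, -0.251, 0.114], [0.625, -0.257, 0.114]] [ 0.65350457 -0.24671029  0.114     ] [ 0.65096901 -0.24699466  0.1       ]
```

Call:
move_arm(
  series="0.002 0.001 -0.04 0 0 0 1; 0.005 0.003 -0.08 0 0 0 1; 0.005 0.003 -0.12 0 0 0 0.8; 0.005 0.003 -0.16 0 0 0 0.6; 0.005 0.003 -0.2 0 0 0 0.5; 0.005 0.003 -0.23 0 0 0 0.5; 0.005 0.003 -0.25 0 0 0 0.5; 0.005 0.003 -0.25 0 0 0 0.5; 0.005 0.003 -0.25 0 0 0 0.5",
  grip_force=30,
)

```text
clock: 4.9
eef_pos: [0.6518, -0.2472, 0.0837]
orientation: [[0.991, 0.136, 0.003], [0.136, -0.991, -0.001], [0.003, 0.002, -1.0]]
wrist_force: [-0.1, 0.5, 0.4]
gripper_width: 0.0425
```

Run:
```python
from h import *
p=viewer.read_camera("wrist"); s=robot.sense(); print(s["clock"],s["eef_pos"],s["wrist_force"],s["gripper_width"]); cv2.imwrite("pics/w3.png",p["color"])
p=viewer.read_camera("scene"); cv2.imwrite("pics/s3.png",p["color"])
```

```text
4.95 [ 0.65187955 -0.24739259  0.08416786] [ 0.0024224   0.1601623  -0.14804294] 0.0427512838979353
```

View pics/w3.png

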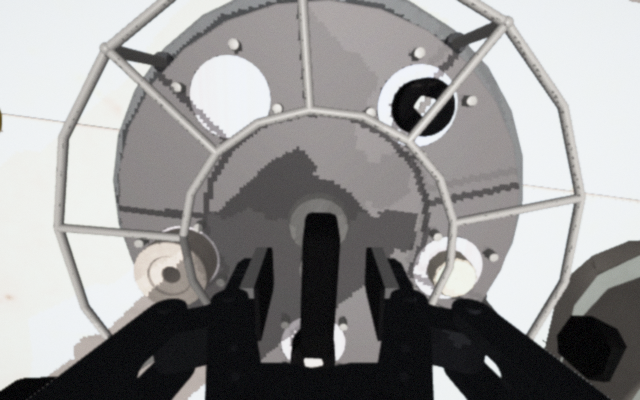

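View pics/s3.png

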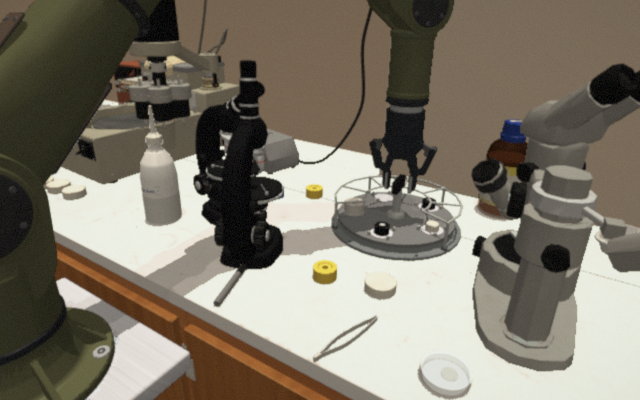

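The knob bar (wrist px ~318,280) stands centred between the pads at 262 and 380. Now I close on it.

Call:
move_arm(
  series="0 0 0 0 0 0 0; 0 0 0 0 0 0 0; 0 0 0 0 0 0 0; 0 0 0 0 0 0 0; 0 0 0 0 0 0 0",
  grip_force=30,
)

```text
clock: 5.5
eef_pos: [0.6508, -0.2471, 0.0829]
orientation: [[0.991, 0.135, 0.002], [0.135, -0.991, -0.001], [0.002, 0.001, -1.0]]
wrist_force: [-0.8, 0.5, 6.7]
gripper_width: 0.0156
```

Call:
move_arm(
  series="0 0 0 0 0 4 0; 0 0 0 0 0 10 0; 0 0 0 0 0 17 0; 0 0 0 0 0 24 0; 0 0 0 0 0 31 0; 0 0 0 0 0 38 0; 0 0 0 0 0 45 0; 0 0 0 0 0 52 0; 0 0 0 0 0 59 0; 0 0 0 0 0 66 0; 0 0 0 0 0 72 0; 0 0 0 0 0 76 0",
)

```text
clock: 6.7
eef_pos: [0.6509, -0.2472, 0.083]
orientation: [[0.105, 0.995, 0.003], [0.995, -0.105, -0.001], [-0.001, 0.003, -1.0]]
wrist_force: [-0.3, 0.0, 5.8]
gripper_width: 0.0153
```

Run:
```python
from h import *
t=viewer.read_camera("top"); cv2.imwrite("pics/t4.png",cv2.resize(t["color"][95:295,260:460],None,fx=3,fy=3,interpolation=cv2.INTER_CUBIC))
s=robot.sense(); print(s["clock"],s["eef_pos"],s["orientation"],s["wrist_force"],s["gripper_width"],s["joint_pos"])
```

```text
6.75 [ 0.65094617 -0.2472352   0.08294874] [[ 1.01246627e-01  9.94857124e-01  2.90240190e-03]
 [ 9.94860967e-01 -1.01243574e-01 -1.18078219e-03]
 [-8.80860036e-04  3.00703657e-03 -9.99995091e-01]] [-0.12997927  0.00695024  5.30639836] 0.015543771951911143 [ 0.25341197  0.74409153  0.13639758  1.47644395 -0.11538171  0.92576787
  0.32190437]
```

View pics/t4.png

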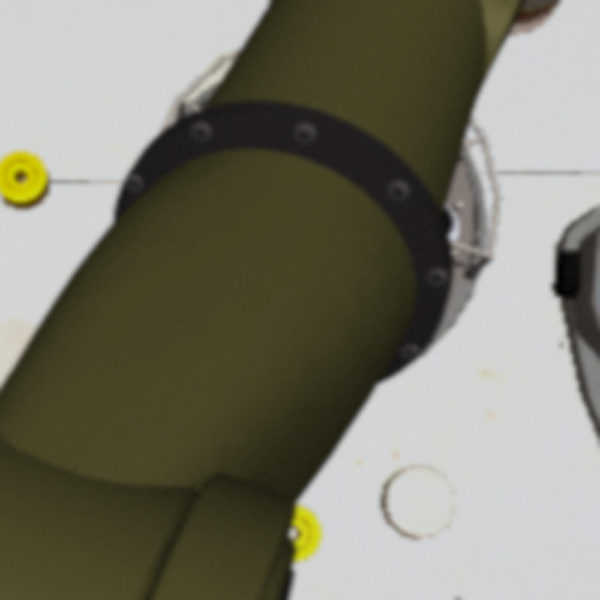

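Call:
move_arm(
  series="0 0 0 0 0 0 0.5; 0 0 0 0 0 0 0.5; 0 0 0 0 0 0 0.5; 0 0 0.03 0 0 0 0.5; 0 0 0.07 0 0 0 0.5; 0 0 0.11 0 0 -8 0.7; 0 0 0.15 0 0 -16 1; -0.01 0 0.19 0 0 -24 1; -0.02 0 0.2 0 0 -32 1; -0.03 0 0.2 0 0 -40 1; -0.04 0 0.2 0 0 -48 1; -0.04 0 0.2 0 0 -56 1",
)

```text
clock: 7.95
eef_pos: [0.6087, -0.2468, 0.2817]
orientation: [[0.888, 0.46, -0.0], [0.46, -0.888, 0.0], [-0.0, -0.0, -1.0]]
wrist_force: [-0.0, 0.1, -0.1]
gripper_width: 0.0853
```

Call:
move_arm(
  series="0 0 0 0 0 -8 1; 0 0 0 0 0 -16 1; 0 0 0 0 0 -16 1; 0 0 0 0 0 -16 1; 0 0 0 0 0 -16 1",
)

```text
clock: 8.45
eef_pos: [0.6099, -0.2464, 0.2812]
orientation: [[0.978, 0.207, -0.0], [0.207, -0.978, 0.0], [-0.0, -0.0, -1.0]]
wrist_force: [0.5, -0.3, -0.3]
gripper_width: 0.0854
```

Run:
```python
from h import *
import pickle
p=viewer.read_camera("wrist"); pickle.dump(p,open("w5.pkl","wb")); cv2.imwrite("pics/w5.png",p["color"])
s=robot.sense(); print(s["clock"],s["eef_pos"],s["orientation"],s["wrist_force"],s["gripper_width"])
for t in ["weight_centre","carrier_centre"]:
    for d in spotter.look_for(p,t)[:6]:
        b=d["bbox"]; u,v=b[0]+b[2]/2,b[1]+b[3]/2; print(t,round(d["conf"],2),b,at_z(p,u,v,.052 if t[0]=="w" else .02))
```

```text
8.5 [ 0.60993201 -0.2464747   0.28120551] [[ 9.78429017e-01  2.06583255e-01 -1.29856614e-04]
 [ 2.06583277e-01 -9.78429003e-01  1.87189186e-04]
 [-8.83853265e-05 -2.09977536e-04 -9.99999974e-01]] [-0.24472159  0.43793631  0.35300996] 0.08538747374156154
weight_centre 0.97 [32.5, 66.6, 48.9, 40.8] [0.63527973 0.03851127 0.052     ]
weight_centre 0.89 [302.6, 182.6, 40.4, 43.4] [ 0.56706732 -0.2603241   0.052     ]
weight_centre 0.83 [254.6, 284.3, 38.2, 33.3] [ 0.42824639 -0.2265271   0.052     ]
weight_centre 0.78 [105.5, 28.6, 47.2, 44.2] [ 0.68628501 -0.03359688  0.052     ]
carrier_centre 0.96 [318.7, 279.5, 42.6, 37.5] [ 0.42942011 -0.3145724   0.02      ]
```

View pics/w5.png

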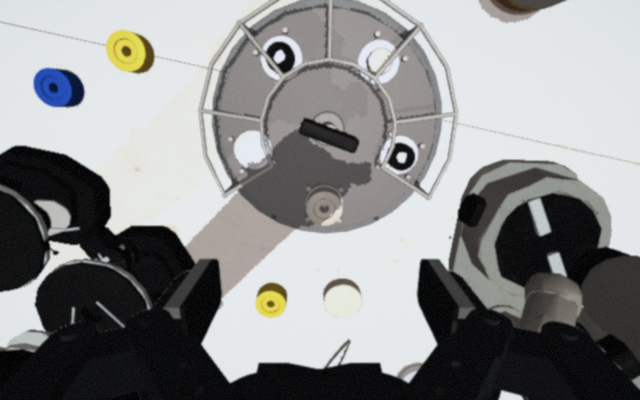

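Run:
```python
from h import *
import pickle
p=pickle.load(open("w5.pkl","rb"))
cv2.imwrite("pics/w5c.png",cv2.resize(p["color"][165:325,240:380],None,fx=3.75,fy=3.75,interpolation=cv2.INTER_CUBIC))
for q,z in [((324,207),.052),((323,204),.04),((225,194),.069),((430,197),.069),((342,296),.02)]: print(np.round(at_z(p,*q,z),4))
for X in [(.563,-.265,.052),(.567,-.26,.052)]: print(proj(p,X))
```

```text
[ 0.5641 -0.2624  0.052 ]
[ 0.5637 -0.2614  0.04  ]
[ 0.5617 -0.1519  0.069 ]
[ 0.605  -0.3722  0.069 ]
[ 0.4334 -0.3165  0.02  ]
(np.float64(325.99756928322944), np.float64(208.35749045582156))
(np.float64(322.5139041522278), np.float64(204.29889126686672))
```

View pics/w5c.png

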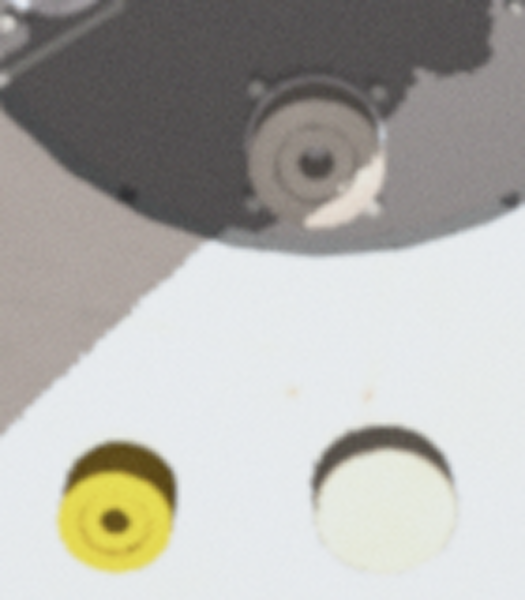

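Call:
move_arm(
  series="-0.02 -0.007 -0.03 0 0 0 1; -0.04 -0.014 -0.06 0 0 0 1; -0.047 -0.0165 -0.1 0 0 0 1; -0.047 -0.0165 -0.14 0 0 0 1; -0.047 -0.0165 -0.17 0 0 0 1; -0.047 -0.0165 -0.19 0 0 0 1; -0.047 -0.0165 -0.2 0 0 0 1; -0.047 -0.0165 -0.2 0 0 0 1",
)

```text
clock: 9.4
eef_pos: [0.5624, -0.2627, 0.0802]
orientation: [[0.979, 0.205, -0.002], [0.205, -0.979, 0.001], [-0.002, -0.001, -1.0]]
wrist_force: [-0.2, -0.3, 0.0]
gripper_width: 0.0854
```

Run:
```python
from h import *
p=viewer.read_camera("wrist"); cv2.imwrite("pics/w6.png",p["color"])
s=robot.sense(); print(s["clock"],s["eef_pos"],s["wrist_force"]); print([np.round(proj(p,(.563,-.263,z)),0) for z in (.052,.03)])
```

```text
9.45 [ 0.5630524  -0.26323642  0.08145237] [0.03461346 0.13527076 0.69723793]
[array([319., 238.]), array([319., 223.])]
```

View pics/w6.png

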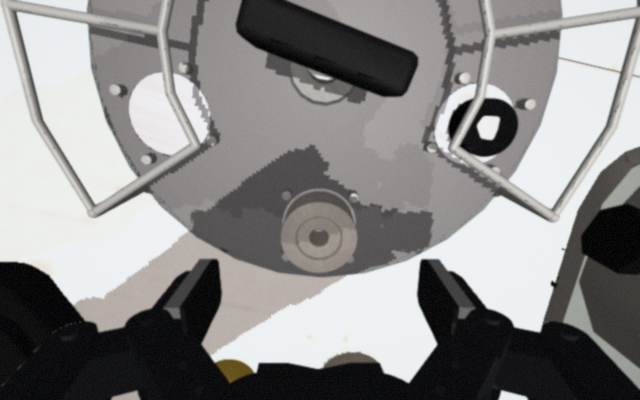

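The weight's bore shows at px (319,237), and my estimate projects to (319,238). It lies midway between the fingers, so I descend and grip.

Call:
move_arm(
  series="0 0 -0.02 0 0 0 1; 0 0 -0.035 0 0 0 1; 0 0 -0.045 0 0 0 1; 0 0 -0.05 0 0 0 1; 0 0 -0.05 0 0 0 1; 0 0 -0.05 0 0 0 0.3; 0 0 -0.05 0 0 0 0.3; 0 0 -0.05 0 0 0 0.3; 0 0 -0.05 0 0 0 0.3; 0 0 -0.05 0 0 0 0.3",
  grip_force=40,
)

```text
clock: 10.45
eef_pos: [0.5633, -0.2633, 0.0321]
orientation: [[0.979, 0.204, 0.001], [0.204, -0.979, -0.0], [0.001, 0.001, -1.0]]
wrist_force: [-0.5, -0.8, 6.4]
gripper_width: 0.0405
```

Run:
```python
from h import *
p=viewer.read_camera("wrist"); cv2.imwrite("pics/w7.png",p["color"])
s=robot.sense(); print(s["clock"],s["eef_pos"],s["wrist_force"],s["gripper_width"])
```

```text
10.5 [ 0.56331326 -0.26328837  0.03208248] [-0.53934113  0.77052488  6.12069933] 0.040449031730735614
```

View pics/w7.png

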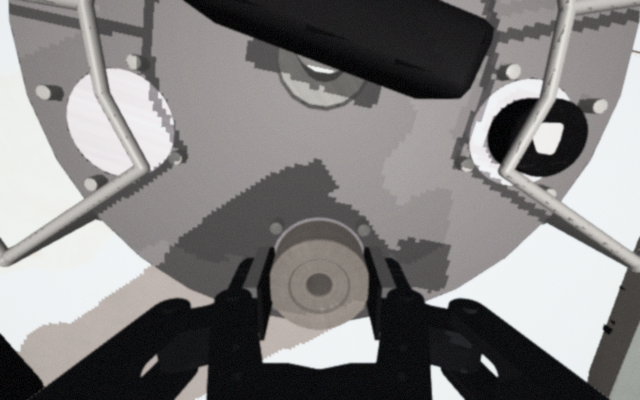

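Call:
move_arm(
  series="0 0 0.005 0 0 0 0.3; 0 0 0.02 0 0 0 0.3; 0 0 0.05 0 0 0 0.3; 0 0 0.08 0 0 0 0.3; 0 0 0.11 0 0 0 0.3; 0 0 0.12 0 0 0 0.3; 0 0 0.12 0 0 0 0.3",
  grip_force=40,
)

```text
clock: 11.2
eef_pos: [0.5637, -0.2634, 0.153]
orientation: [[0.979, 0.204, 0.003], [0.204, -0.979, -0.001], [0.003, 0.002, -1.0]]
wrist_force: [0.5, 0.0, -3.2]
gripper_width: 0.0408
```

Run:
```python
from h import *
s=robot.sense(); print(s["clock"],s["eef_pos"],s["wrist_force"],s["gripper_width"])
for n in ["top","scene","wrist"]:
    p=viewer.read_camera(n); cv2.imwrite(f"pics/{n}8.png",p["color"])
    for d in spotter.masks_of(p,"carrier_centre")[:2]:
        m=d["mask"]; ys,xs=np.where(m); b=d["bbox"]
        X=at_z(p,xs.mean(),ys.mean(),.010); print(n,round(d["conf"],2),b,xs.mean(),ys.mean(),X)
        # predicted silhouette fit: find xy so that projected cylinder matches mask
        from scipy.optimize import minimize
        def sil(xy):
            a=np.linspace(0,2*np.pi,60); pts=[proj(p,(xy[0]+.027*np.cos(t),xy[1]+.027*np.sin(t),z)) for t in a for z in(0,.02)]
            h=cv2.convexHull(np.array(pts,np.float32)*16); im=np.zeros((400,640),np.uint8); cv2.fillPoly(im,[h.astype(np.int32)],1,shift=4); return im>0
        r=minimize(lambda xy:-(sil(xy)&m).sum()/(sil(xy)|m).sum(),X[:2],method="Nelder-Mead",options=dict(initial_simplex=[X[:2],X[:2]+[.01,0],X[:2]+[0,.01]],xatol=2e-4))
        print("fit",r.x,r.fun)
```

```text
11.2 [ 0.56366479 -0.26338346  0.15303747] [ 0.54763802  0.01152029 -3.24826938] 0.040826365436636536
top 0.58 [393.5, 250.6, 16.7, 20.8] 400.46004842615014 261.8232445520581 [ 0.42396417 -0.3224027   0.01      ]
fit [ 0.4243377  -0.31982336] -0.8098039215686275
scene 0.84 [364.2, 270.8, 34.6, 31.8] 379.8979865771812 285.71409395973154 [ 0.42110317 -0.32069933  0.01      ]
fit [ 0.42353656 -0.31955202] -0.8997584541062802
wrist 0.66 [318.8, 307.6, 56.3, 48.1] 348.88100961538464 335.97596153846155 [ 0.41696388 -0.32319217  0.01      ]
fit [ 0.42206805 -0.32002408] -0.6044315292408282
```

View pics/scene8.png

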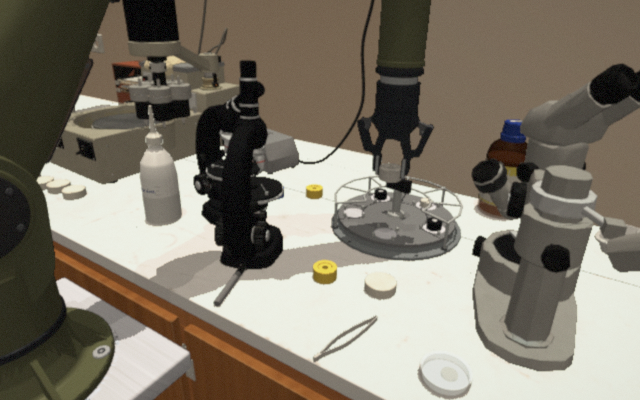

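View pics/wrist8.png

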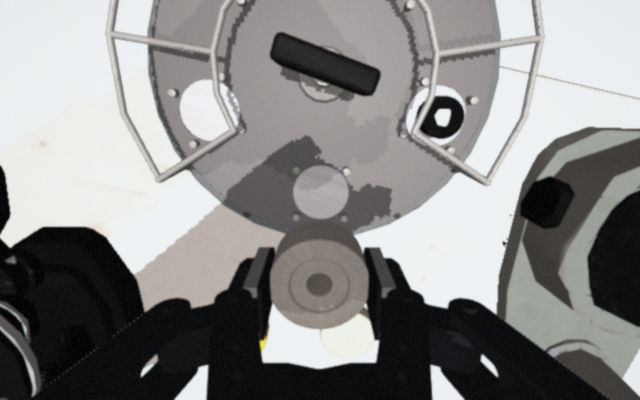

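Call:
move_arm(
  series="-0.02 -0.008 0 0 0 0 0.3; -0.05 -0.02 0 0 0 0 0.3; -0.08 -0.032 0 0 0 0 0.3; -0.11 -0.044 0 0 0 0 0.3; -0.13 -0.053 -0.01 0 0 0 0.3; -0.14 -0.0565 -0.03 0 0 0 0.3; -0.14 -0.0565 -0.06 0 0 0 0.3; -0.14 -0.0565 -0.08 0 0 0 0.3; -0.14 -0.0565 -0.08 0 0 0 0.3; -0.14 -0.0565 -0.08 0 0 0 0.3",
)

```text
clock: 12.5
eef_pos: [0.4227, -0.3196, 0.0711]
orientation: [[0.979, 0.204, -0.001], [0.204, -0.979, 0.0], [-0.001, -0.001, -1.0]]
wrist_force: [0.6, 0.6, -1.5]
gripper_width: 0.0404
```

Run:
```python
from h import *
s=robot.sense(); print(s["clock"],s["eef_pos"],s["wrist_force"],s["gripper_width"],s["joint_pos"])
for n in ["scene","wrist"]:
    p=viewer.read_camera(n); cv2.imwrite(f"pics/{n}9.png",p["color"]); print(n,proj(p,s["eef_pos"]+[0,0,.02]),proj(p,(.4238,-.3197,.02)))
    if n=="scene": cv2.imwrite("pics/scene9c.png",cv2.resize(p["color"][180:330,260:480],None,fx=3.5,fy=3.5,interpolation=cv2.INTER_CUBIC))
```

```text
12.5 [ 0.42272091 -0.31959029  0.07109531] [ 0.64775148  0.55182539 -1.52830134] 0.04043128485166343 [ 0.32891903  0.58733829  0.41618489  1.95588866 -0.3668443   0.67333034
 -0.39183492]
scene (np.float64(383.40177732041167), np.float64(243.53331418481338)) (np.float64(380.4804907784481), np.float64(279.809626107871))
wrist (np.float64(317.63322133144214), np.float64(285.63986422285654)) (np.float64(318.4536770953841), np.float64(222.12075831887745))
```

View pics/scene9c.png

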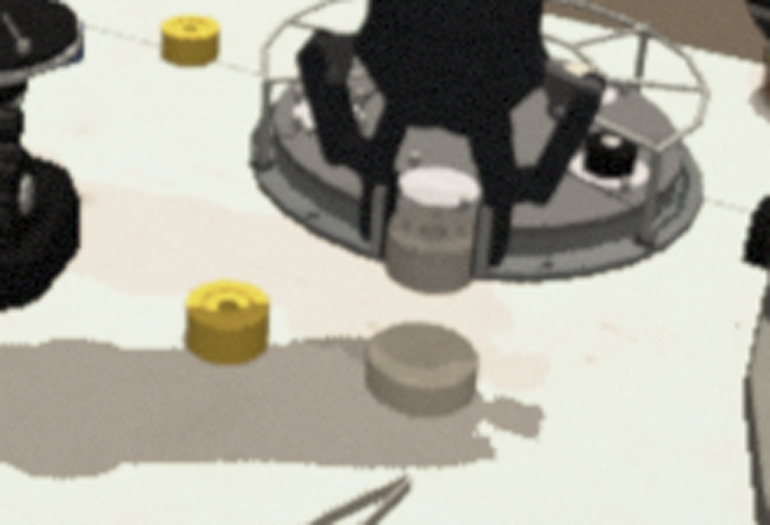

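View pics/wrist9.png

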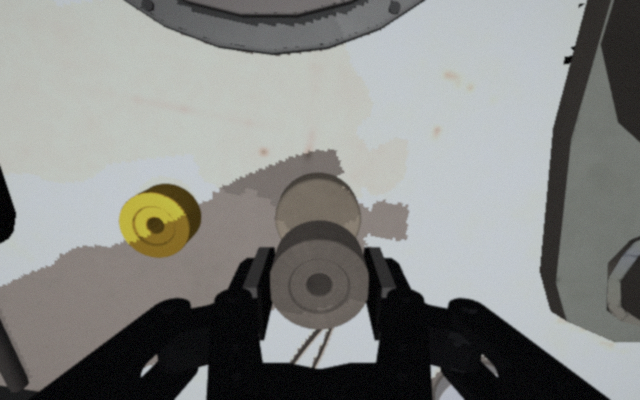

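Call:
move_arm(
  series="0.001 0 -0.015 0 0 0 0.3; 0.001 0 -0.028 0 0 0 0.3; 0.001 0 -0.036 0 0 0 0.3; 0.001 0 -0.041 0 0 0 0.3; 0.001 0 -0.044 0 0 0 0.3; 0.001 0 -0.045 0 0 0 0.3; 0.001 0 -0.045 0 0 0 0.3; 0.001 0 -0.045 0 0 0 0.3",
)

```text
clock: 13.4
eef_pos: [0.4241, -0.3197, 0.0266]
orientation: [[0.979, 0.204, 0.0], [0.204, -0.979, -0.0], [0.0, 0.0, -1.0]]
wrist_force: [-0.1, -0.3, -1.7]
gripper_width: 0.0403
```

Run:
```python
from h import *
s=robot.sense(); print(s["clock"],s["eef_pos"],s["wrist_force"],s["gripper_width"])
p=viewer.read_camera("scene"); cv2.imwrite("pics/s10c.png",cv2.resize(p["color"][200:320,300:460],None,fx=5,fy=5,interpolation=cv2.INTER_CUBIC))
p=viewer.read_camera("wrist"); cv2.imwrite("pics/w10.png",p["color"])
```

```text
13.4 [ 0.42412887 -0.31965806  0.02656068] [-0.13879103 -0.27647853 -1.73048819] 0.040287124135863224
```

View pics/s10c.png

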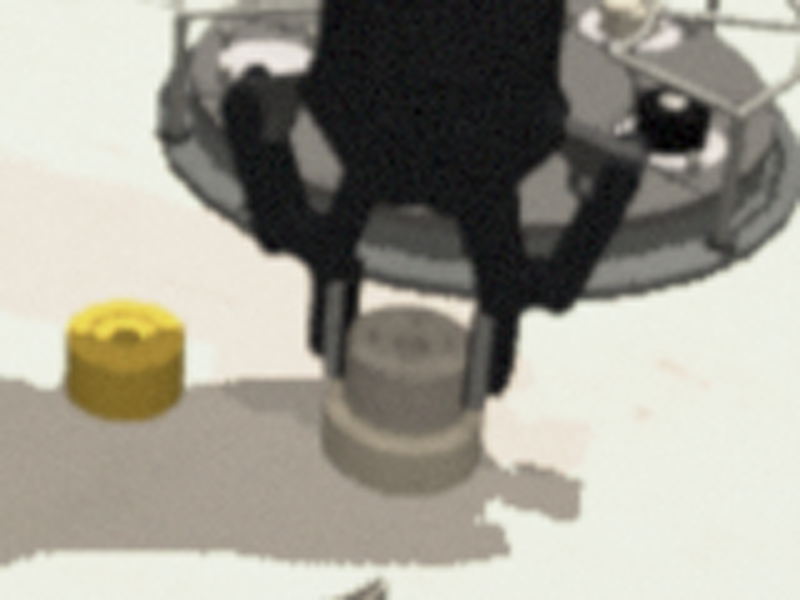

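View pics/w10.png

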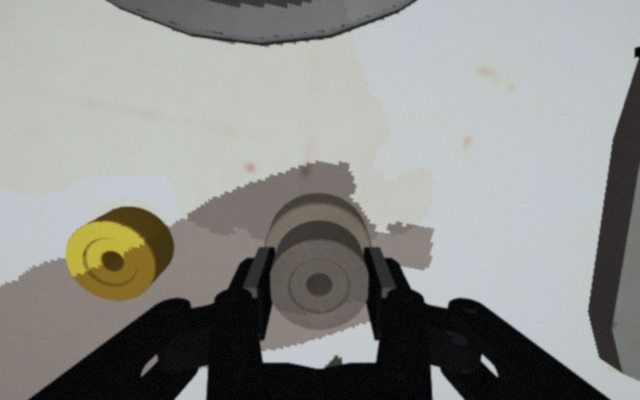

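Call:
move_arm(
  series="0 0 -0.001 0 0 0 0.3; 0 0 -0.0015 0 0 0 0.3; 0 0 -0.002 0 0 0 0.3; 0 0 -0.002 0 0 0 0.3; 0 0 -0.002 0 0 0 0.3",
)

```text
clock: 14.0
eef_pos: [0.4239, -0.3195, 0.0242]
orientation: [[0.979, 0.204, -0.0], [0.204, -0.979, 0.0], [-0.0, -0.0, -1.0]]
wrist_force: [0.5, 0.8, -1.5]
gripper_width: 0.04
```

Call:
move_arm(
  series="0 0 -0.0005 0 0 0 0.3; 0 0 -0.001 0 0 0 0.3; 0 0 -0.001 0 0 0 0.3; 0 0 -0.001 0 0 0 0.3",
)

```text
clock: 14.4
eef_pos: [0.424, -0.3196, 0.0236]
orientation: [[0.979, 0.204, 0.0], [0.204, -0.979, -0.0], [0.0, 0.0, -1.0]]
wrist_force: [-0.9, 0.9, 4.0]
gripper_width: 0.0408
```

Contact: the wrist force went from −1.5 to +4 N. Releasing.

Call:
move_arm(
  series="0 0 0 0 0 0 0.52; 0 0 0 0 0 0 0.56; 0 0 0 0 0 0 0.65; 0 0 0 0 0 0 0.75; 0 0 0 0 0 0 0.75; 0 0 0 0 0 0 0.75; 0 0 0.005 0 0 0 0.75; 0 0 0.02 0 0 0 0.75; 0 0 0.04 0 0 0 0.75; 0 0 0.07 0 0 0 0.75; 0 0 0.11 0 0 0 0.75; 0 0 0.13 0 0 0 0.75",
)

```text
clock: 15.6
eef_pos: [0.4244, -0.3204, 0.1565]
orientation: [[0.979, 0.204, 0.003], [0.204, -0.979, -0.002], [0.002, 0.003, -1.0]]
wrist_force: [1.2, -0.2, -0.9]
gripper_width: 0.064
```

Run:
```python
from h import *
s=robot.sense(); print(s["clock"],s["eef_pos"],s["wrist_force"],s["gripper_width"])
p=viewer.read_camera("scene"); cv2.imwrite("pics/s11c.png",cv2.resize(p["color"][200:320,300:460],None,fx=5,fy=5,interpolation=cv2.INTER_CUBIC))
p=viewer.read_camera("wrist"); cv2.imwrite("pics/w11.png",p["color"]); print(proj(p,(.4238,-.3197,.02)),proj(p,(.4238,-.3197,.044)))
s=robot.sense(); print(s["eef_pos"],np.abs(s["qvel"]).max(),s["wrist_force"])
```

```text
15.6 [ 0.424437   -0.32044866  0.15651819] [ 1.17952724 -0.19816537 -0.89849499] 0.06398197253241789
(np.float64(315.8301597761475), np.float64(188.9537999289522)) (np.float64(315.7302799398017), np.float64(196.7297954620882))
[ 0.42516844 -0.32078452  0.15659718] 0.05290057702660201 [0.17560446 0.122229   0.27393518]
```

View pics/s11c.png

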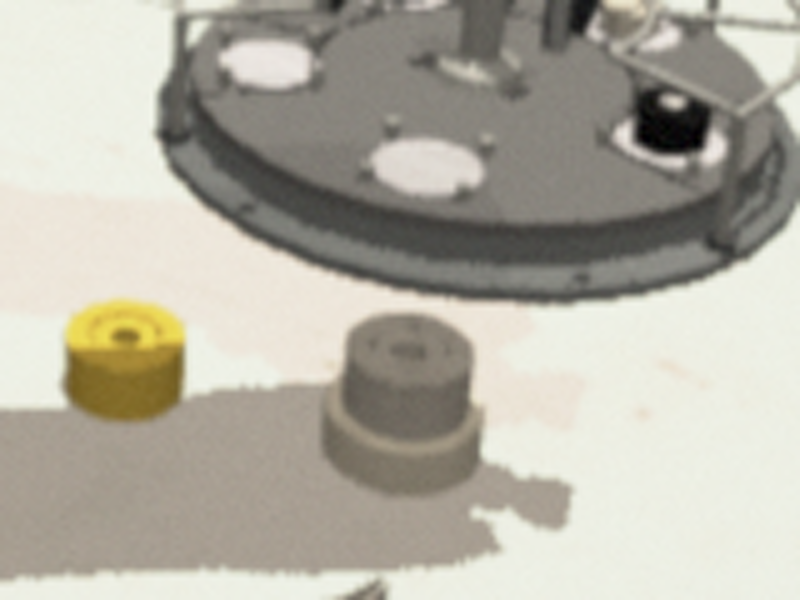

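View pics/w11.png

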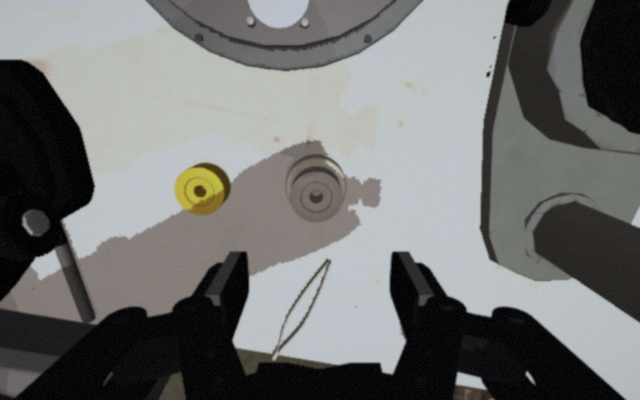

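The weight sits flat and centred on the carrier: its bore is at wrist px (316,197), against a predicted (316,197). The carrier has not moved and the gripper is clear, so I hand in.

```bash
python3 -c "
from h import *
print(workorder.close_job())"
```

```text
the job is handed in; nothing more can be done
None
```

I turned the carousel about +76° by its knob, which brought the steel weight into the guard's opening. I then gripped the weight, set it down on the white carrier, released it and raised the arm clear. The job was handed in at about 16 s on the clock.

- **Turning:** I measured the weight about 2 mm from my estimate of the middle of the opening, where 20 mm was allowed.
- **Placing:** after release the weight lies flat, and its bore showed within about 1 px of where the carrier's centre should put it. That is about 1–2 mm off centre.
- **Carrier:** I measured it at (0.424, −0.320). It looked unmoved in the last pictures; I did not fit its position again after the placing.
- **Contact:** setting down showed about 4 N at the wrist. After the lift-off the wrist force was about zero, with the tool 13 cm higher than at release.
- **Disagreements:** early readings of the carrier's x from the wrist camera were up to 9 mm high, and the first scene reading was 4 mm low. Fitting its outline in all three cameras brought them to within 2 mm. The wrist fit was the weakest, because the gripper hid part of the carrier.

The hand-in gave no verdict.

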